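Press the toothed axle cap onto the cart wheel's stub axle

TASK

Fit the toothed axle cap: set it square on the end of the stub axle that stands up through the cart wheel, then press it straight down until it comes up against the hub and bites tight, so that it holds the wheel pushed down a millimetre or two on its spring washer. Feel for the hub and stop there, never squashing the spring washer nearly flat. Let go of the cap and leave everything else on the bench where it is.

Things in the scene. Friction and masses are not known exactly. Their poses are not given: they have to be found in the camera images.
- cap_center (a point): Axle cap (push nut), bare pressed steel, 50 g, open side down on the mat: closed flat-topped dome 32 mm wide on a round flange 42 mm wide, 4 mm thick; 36 mm tall. This point is on its axis half-way up; z is its axis, up. The toothed hole in the flange is 14.4 mm wide, the bore above it 18 mm wide, 32 mm deep from the underside. The flat washer of the same outer width is not the cap.
- axle_tip (a point): Centre of the upper end of the fixed plain steel stub axle, 16 mm thick, upright through the wheel, 112 mm above the bench; z is up. The top 6 mm taper to 10 mm. The cap slips on 5 mm and sticks; then its teeth bite: 10 to 22 N to start it (over by 9 mm), then a steady 7 to 13 N; it stays where left. The hub's top face is 12 to 28 mm below the tip (unknown spacers): it must be felt.
- wheel (a joint): How far (m) the cart wheel (grey plastic, black tyre, 132 mm wide, hub face 48 mm wide, cannot be lifted) is pushed down the axle on the spring washer under it; 0 at the start, grows downward. Yields from about 3 N on the hub, 3 N more per mm, felt on top of the force that slides the cap. Tight: held at 0.8 mm or more with the cap let go. Beyond 3 mm (12 N on the hub) the washer is spoilt.
- washer_center (a point): Centre of a plain flat steel washer, 42 mm outside, 19 mm hole, 5 mm thick, lying on the mat; bystander.
- battery0_center (a point): Centre of a black drill battery, 85 x 70 mm, 60 mm tall; bystander.
- battery1_center (a point): Centre of the other black drill battery, same size; bystander.
- hoof_pick_center (a point): Middle of the stainless hoof pick, 155 mm long, 12 mm thick, x along its handle; bystander.
- scoop_center (a point): Centre of the blue feed scoop's body, 150 x 100 mm, 60 mm tall, its handle reaches 190 mm from this point to its -x; bystander.
- jar_center (a point): Centre of the clear jar of staples, 80 mm diameter, 97 mm tall; bystander.

How it is judged (in metres and radians):
On the way, in this order (a step that is already met when the one before it is completed fails the run):
1. the cap sits square over the end of the axle, not yet pressed against the hub (horizontal distance between cap_center and axle_tip below 0.004 m and angle between cap_center's own z axis and vertical below 0.14 rad and z of cap_center in the frame of axle_tip below 0.0145 m and value of joint wheel below 0.0005 m), for 0.1 s.
2. the cap is pressed down the axle until it bears on the hub (horizontal distance between cap_center and axle_tip below 0.004 m and angle between cap_center's own z axis and vertical below 0.14 rad and z of cap_center in the frame of axle_tip below 0.0065 m and value of joint wheel above 0.0008 m), for 0.2 s.
At the end, for the whole second after the job is handed in: The cap is on the axle, let go, within 4 mm of its axis and 0.14 rad of square, its centre at most 6.5 mm above the axle's tip, and holds the wheel pushed down by 0.8 to 3 mm on the spring washer (all of step 2 and value of joint wheel below 0.003 m); the robot touches nothing.
It fails at once if the wheel is pushed down more than 3 mm: the spring washer is spoilt (value of joint wheel above 0.003 m).
It fails at once if another thing on the bench is shifted by more than 30 mm (distance of any of washer_center, battery0_center, battery1_center, hoof_pick_center, scoop_center, jar_center from where it was at the start of the episode above 0.03 m).
It also fails if it takes over 72 s, if anything falls off the work surface, if the arm or the gripper's body presses on something with over 40 N, if the wrist force passes 120 N, or if a joint passes its speed limit or range.

ROBOT

A 7-joint arm with a two-finger parallel gripper is mounted at the origin on the work surface. World frame = base frame: x ahead of the robot, y to its left, z up, the work surface at z = 0. Lengths are in mm, angles in rad, forces in N, time in s.
With the tool pointing down it reaches from about 400 to 875 mm from the base axis. Payload 6.5 kg.
Tool frame: the origin (TCP) lies on the centre line of the jaws, within the pads' length; the fingertips stand 14 mm ahead of it and the grasp point (between the pads) lies 5 mm behind it (arm.finger_overhang is the distance from the TCP to the fingertips, in mm); z points along the fingers, y is the line along which they close (so a half turn about z gives the same grasp; the last joint's range is limited). The gripper opens to 85 mm and grips with 20 to 120 N. Pads are 22 mm wide; open, the fingers measure 114 mm over their backs; the gripper's body (76 mm by 85 mm) begins 54 mm behind the grasp point. The pads swing forward as they close: fully open they stand 13 mm farther back than shut.
Start: joints at [1.24, 0.536, -0.004, 1.538, 0.003, 1.067, -0.071], TCP at [170.112, -627.337, 245.29] pointing down, gripper open.
Joint ranges: [-2.7, 2.7], [-0.37, 2.16], [-1.27, 1.26], [0.24, 2.4], [-1.31, 4.45], [0.19, 1.91], [-2.76, 2.76]. Speed limits (rad/s): [2.39, 2.39, 3.14, 3.14, 3.14, 3.14, 3.14].

INTERFACE

Orientations are given as a unit quaternion [x, y, z, w].
In Python, from bench import arm, cams, nets gives the robot as it stands.
- The arm moves only by the tool move_arm, never from a script. Its argument "moves" is a list of rows, each a list of 3 entries, a list of its own where there are three numbers: the turn, a rotation vector about the tool's x, y, z in degrees, then the shift along the tool's x, y, z in cm, then the opening in per cent of the stroke, from 0 (shut) to 100 (fully open). A call has 1 to 10 rows; each row shifts and turns the commanded pose from where the row before left it, along the tool's axes as they then stand; what a row does not reach is not made up. A row lasts 1/10 s, in which the tool goes at most 50 mm and 8.59 degrees, less where a joint would pass 70% of its speed; a pose out of reach is approached as far as the arm can. A call is refused whole if a number of a shift passes 5 or a number of a turn 8.59, either way. A call with a gripper value outside its range is refused whole. The fingers move at their own pace and stop on an object; "newtons" is the grip in N (left out, the last holds). Time passes only in rows, so rows that do not move let the fingers close. It gives the time, the measured TCP pose, the force, the opening and the grip force at its end, in the units of the state.
- arm.read_state(): the state, without advancing time (a new reading comes with each control period).
- cams.capture(name): name is "scene" or "top" or "wrist"; returns a dict with "frame" (400x640x3 uint8, red, green, blue), "range_z" (400x640 float32, mm along the optical axis (not along the pixel's ray), 0 where there is no reading), "fx", "fy", "cx", "cy" (pixels), "k1" (the pictures are not rectified: a ray, as slopes to the right and down, at radius r is drawn at 1 + k1 r^2 times it, then the intrinsics apply), "R" (3x3) and "t" (3): a world point X has camera coordinates R X + t. Camera axes: x right, y down, z forward; pixel columns grow to the right and rows downward; lengths in mm; the calibration is good to about 2 mm. A picture is of the moment at which its call begins.
- arm.close_job(): hands the job in; it is judged then, once.
Trained networks look in a picture, given as the dict that the camera call returned (one of the last four; its "shot" number tells which), for a name from the list of things; names that differ only in an ending like _2 or _b are one class to them, and where a whole thing is asked for, a point or a joint stands for the part that bears it (a point fixed in the world has none). Each returns a list of dicts, best first, with "score" (0 to 1); they miss things now and then, are a little off and sometimes report something else, mostly with a low value. They report only what shows in the picture. A call takes as long as a camera call.
- nets.boxes_of(picture, target): "centre" ([x, y, z] in mm, in world coordinates, good to about 4 mm: the middle of the surface that is visible of it).
- nets.cut_out(picture, target): "pixels" (400x640 bool, what is visible of it).
- nets.mark_of(picture, target): "centre" ([x, y, z] in mm, in world coordinates, good to about 4 mm: a listed point, or the origin of a listed thing).
The state is a dict: "t": time; "joint_pos": joint angles; "dq": joint speeds; "effort": joint torques, N m; "position": TCP position; "tcp_rot": TCP orientation; "force": force on the tool from outside, world axes, zero at the start; "wrist_torque": the same for the moment, N m; "width": finger opening in mm; "grasp_force": force on a finger pad.
Only numpy, scipy, OpenCV 4.12 (cv2) and the standard library are available. Lean on these libraries where they do the work, as an engineer would, in place of code of your own. Each camera call takes 0.05 s, during which the arm holds its last target. There are 200 camera calls.

## Working session

There is one attempt and no reset: what is moved stays moved. The work goes in short steps, Python scripts to look and compute and a tool call to move; the robot and the scene stay as the last step left them, time stands still between calls to the robot, and variables do not carry over. Pictures are saved under pics/ and viewed, at most 10 in all, crops included, and the job is handed in when it is done.

Besides the shell and the picture viewer there is one more tool, called after "Request:" as name([rows], argument=value, ...), one row to a line, values as JSON. move_arm: Moves the arm, as the interface text tells. Its arguments: {"type":"object","properties":{"moves":{"type":"array"},"newtons":{"type":"number"}},"required":["moves"]}

```bash
mkdir -p pics; cat > h.py <<'E'
from bench import arm, cams, nets
import numpy as np, cv2
def save(c,name,crop=None,s=1):
    f=c["frame"][:,:,::-1]
    if crop: f=f[crop[1]:crop[3],crop[0]:crop[2]]
    cv2.imwrite("pics/"+name,cv2.resize(f,None,fx=s,fy=s))
def proj(c,X):
    p=np.array(c["R"])@np.array(X,float)+np.array(c["t"]); x,y=p[:2]/p[2]; k=1+c["k1"]*(x*x+y*y)
    return c["fx"]*x*k+c["cx"],c["fy"]*y*k+c["cy"]
def ray(c,u,v):
    xd,yd=(u-c["cx"])/c["fx"],(v-c["cy"])/c["fy"]; x,y=xd,yd
    for _ in range(10):
        k=1+c["k1"]*(x*x+y*y); x,y=xd/k,yd/k
    return np.array([x,y,1.])
def at_z(c,u,v,z):
    R=np.array(c["R"]);t=np.array(c["t"]);d=R.T@ray(c,u,v);o=-R.T@t
    return o+d*(z-o[2])/d[2]
def cloud(c,m):
    v,u=np.nonzero(m&(c["range_z"]>0)); R=np.array(c["R"]);t=np.array(c["t"])
    xd,yd=(u-c["cx"])/c["fx"],(v-c["cy"])/c["fy"]; x,y=xd.copy(),yd.copy()
    for _ in range(10):
        k=1+c["k1"]*(x*x+y*y); x,y=xd/k,yd/k
    z=c["range_z"][v,u]; return (np.stack([x*z,y*z,z],1)-t)@R
E
python3 - <<'E'
from h import *
np.set_printoptions(precision=1,suppress=True)
for n in ["scene","top"]:
    c=cams.capture(n); save(c,n+"1.png")
    for T in ["cap_center","axle_tip","wheel","washer_center","battery0_center","hoof_pick_center","scoop_center","jar_center"]:
        print(n,T,[(np.round(d["centre"],0).tolist(),round(d["score"],2)) for d in nets.mark_of(c,T)[:3]],[(np.round(d["centre"],0).tolist(),round(d["score"],2)) for d in nets.boxes_of(c,T)[:2]])
s=arm.read_state();print(s["t"],s["tcp_rot"],s["position"],s["force"],s["width"])
E
```

```text
scene cap_center [([489.0, -268.0, 22.0], 0.72)] [([498.0, -271.0, 30.0], 0.71)]
scene axle_tip [([568.0, 89.0, 111.0], 0.9)] [([609.0, 61.0, 28.0], 0.89)]Traceback (most recent call last):
  File "<stdin>", line 6, in <module>
ValueError: it knows: axle_tip, battery0_center, battery1_center, cap_center, hoof_pick_center, jar_center, scoop_center, washer_center
```

```bash
python3 - <<'E'
from h import *
np.set_printoptions(precision=1,suppress=True)
for n in ["scene","top"]:
    c=cams.capture(n); save(c,n+"1.png")
    for T in ["cap_center","axle_tip","washer_center","battery0_center","hoof_pick_center","scoop_center","jar_center"]:
        print(n,T,[(np.round(d["centre"],0).tolist(),round(d["score"],2)) for d in nets.mark_of(c,T)[:3]])
    for T in ["cap_center"]:
        for d in nets.cut_out(c,T)[:2]:
            P=cloud(c,d["pixels"]); v,u=np.nonzero(d["pixels"]);print(T,d["score"],u.mean(),v.mean(),len(u),P.min(0),P.max(0),np.median(P,0))
s=arm.read_state();print(s["t"],s["tcp_rot"],s["position"],s["force"],s["width"])
E
```

```text
scene cap_center [([489.0, -268.0, 20.0], 0.8)]
scene axle_tip [([567.0, 89.0, 114.0], 0.62)]
scene washer_center [([458.0, -145.0, 8.0], 0.61), ([511.0, -53.0, 10.0], 0.32)]
scene battery0_center [([714.0, 19.0, 34.0], 0.71)]
scene hoof_pick_center [([509.0, -53.0, 10.0], 0.71)]
scene scoop_center [([560.0, 435.0, 32.0], 0.89), ([455.0, -142.0, 5.0], 0.29)]
scene jar_center [([593.0, -378.0, 47.0], 0.94)]
cap_center 0.65 184.71955719557195 247.70110701107012 271 [ 457.1 -291.4    1.2] [ 508.3 -252.4   42.3] [ 497.3 -272.8   25.6]
top cap_center [([487.0, -274.0, 22.0], 0.6)]
top axle_tip [([562.0, 92.0, 110.0], 0.58)]
top washer_center [([457.0, -142.0, 8.0], 0.71)]
top battery0_center [([709.0, 18.0, 34.0], 0.97), ([454.0, -140.0, 4.0], 0.67)]
top hoof_pick_center [([514.0, -48.0, 8.0], 0.61)]
top scoop_center [([558.0, 435.0, 28.0], 0.96)]
top jar_center [([591.0, -378.0, 52.0], 0.73), ([565.0, 94.0, 110.0], 0.55), ([711.0, -129.0, 34.0], 0.33)]
cap_center 0.56 414.448087431694 231.12568306010928 183 [ 469.1 -284.     0.6] [ 508.2 -248.    43.1] [ 488.9 -262.6   36.8]
1.15 [ 1.   0.1 -0.   0. ] [ 170.1 -627.3  245.3] [-0.5  0.1  0.2] 85.78087266804248
```

View pics/scene1.png

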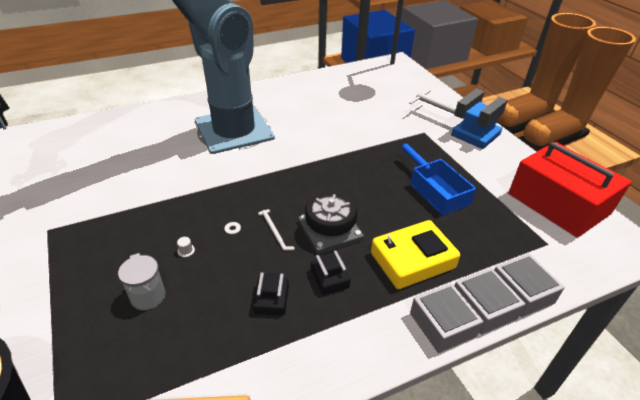

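View pics/top1.png

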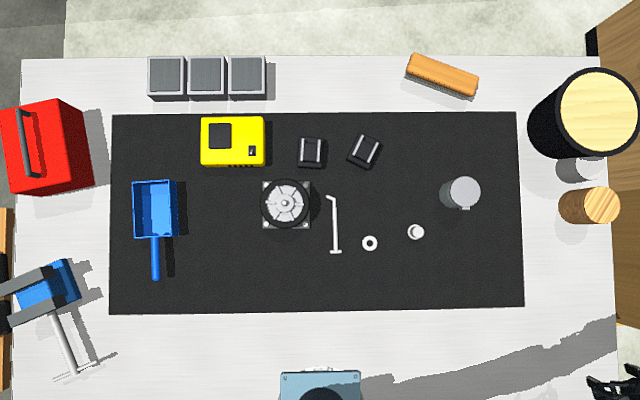

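The cap is at scene pixel (185,247), top (416,232). The washer is at top (370,243) and the wheel with the axle at top (285,203). The nets agree with the pictures.

```bash
cat >> h.py <<'E'
from scipy.spatial.transform import Rotation as Ro
def plan(target):
    s=arm.read_state(); R=Ro.from_quat(s["tcp_rot"]).as_matrix()
    w=Ro.from_matrix(R.T@np.array([[0,0,0],[0,0,0],[0,0,0]]))if 0 else None
    d=R.T@(np.array(target)-np.array(s["position"]))/10
    return d
E
sed -i '/w=Ro/d' h.py
python3 - <<'E'
from h import *
np.set_printoptions(precision=3,suppress=True)
s=arm.read_state();R=Ro.from_quat(s["tcp_rot"]).as_matrix();print(R)
c=cams.capture("wrist");C=-np.array(c["R"]).T@c["t"];print("cam in tool",R.T@(C-s["position"]),np.array(c["R"])@R, c["fx"])
print(plan([488,-270,245]),plan([488,-270,200]))
E
```

```text
[[ 0.965  0.262 -0.   ]
 [ 0.262 -0.965 -0.   ]
 [-0.     0.    -1.   ]]
cam in tool [  75.651    0.209 -128.645] [[-0.     1.    -0.   ]
 [-0.956 -0.    -0.295]
 [-0.295 -0.     0.956]] 306.6353286246706
[ 40.038 -26.169   0.025] [ 40.038 -26.169   4.525]
```

Request:
move_arm([
  [[0,0,7.6],[0,0,0],100],
  [[0,0,7.6],[0,0,0],100],
  [[0,0,0],[4,-4.4,0],100],
  [[0,0,0],[4,-4.4,0],100],
  [[0,0,0],[4,-4.4,0],100],
  [[0,0,0],[4,-4.4,0],100],
  [[0,0,0],[4,-4.4,0],100],
  [[0,0,0],[4,-4.4,0],100],
  [[0,0,0],[4,-4.4,0],100],
  [[0,0,0],[3.8,-4.5,0],100],
])

```text
t: 2.2
position: [439.3, -328.8, 245.6]
tcp_rot: [1.0, -0.0, 0.0, 0.0]
force: [-0.7, 0.0, 0.4]
width: 85.4
grasp_force: 0.0
```

Request:
move_arm([
  [[0,0,0],[0,0,3],100],
  [[0,0,0],[0,0,4],100],
  [[0,0,0],[0,0,0],100],
  [[0,0,0],[0,0,0],100],
])

```text
t: 2.6
position: [437.7, -330.5, 175.6]
tcp_rot: [1.0, -0.0, -0.001, -0.0]
force: [0.2, -1.6, 0.9]
width: 85.2
grasp_force: 0.0
```

```bash
cat > look.py <<'E'
from h import *
import sys
np.set_printoptions(precision=1,suppress=True)
T=sys.argv[1]; c=cams.capture("wrist")
if len(sys.argv)>2: save(c,sys.argv[2])
for d in nets.mark_of(c,T)[:2]: print("mark",d["score"],np.array(d["centre"]),proj(c,d["centre"]))
for d in (nets.cut_out(c,T) if T!="axle_tip" else [])[:2]:
    P=cloud(c,d["pixels"]); t=P[:,2]>np.percentile(P[:,2],90)-4; Q=P[t]
    print("cut",d["score"],len(P),"top n",len(Q),"mean",Q.mean(0),"mid",(Q.min(0)+Q.max(0))/2,"ext",Q.max(0)-Q.min(0))
s=arm.read_state();print(s["t"],s["position"],s["force"],s["width"])
E
python3 look.py cap_center w1.png
```

```text
mark 0.59 [ 486.9 -266.4   23.9] (np.float64(243.4466671071343), np.float64(138.9956624345598))
cut 0.84 1643 top n 1065 mean [ 487.3 -272.2   39.8] mid [ 486.8 -271.8   39.5] ext [29.7 31.3  5.5]
2.75 [ 438.9 -331.4  177.3] [ 0.6  0.8 -0.2] 85.42566502012889
```

View pics/w1.png

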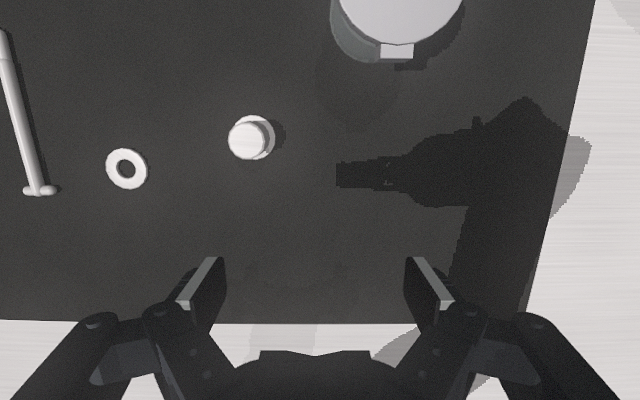

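The cap dome is at (249,138) in the wrist view, the washer at (126,168). No obstacles near the cap.

Request:
move_arm([
  [[0,0,0],[2.4,-3,0],100],
  [[0,0,0],[2.4,-3,0],100],
  [[0,0,0],[0,0,3],100],
  [[0,0,0],[0,0,3],100],
  [[0,0,0],[0,0,0],100],
  [[0,0,0],[0,0,0],100],
])

```text
t: 3.35
position: [486.4, -271.0, 116.6]
tcp_rot: [1.0, -0.001, 0.0, 0.0]
force: [-0.6, 0.3, 0.1]
width: 85.2
grasp_force: 0.0
```

```bash
python3 look.py cap_center
```

```text
mark 0.77 [ 488.7 -269.2   25.6] (np.float64(311.95611982255554), np.float64(209.90408435080133))
cut 0.78 2381 top n 1444 mean [ 488.2 -271.9   39.8] mid [ 487.2 -271.9   39.3] ext [31.7 30.9  5.5]
3.5 [ 487.1 -271.3  117.3] [ 0.2 -0.3  0.1] 85.49501864700144
```

Request:
move_arm([
  [[0,0,0],[0.07,0.05,2],100],
  [[0,0,0],[0,0,3],100],
  [[0,0,0],[0,0,3],100],
  [[0,0,0],[0,0,1.1],100],
  [[0,0,0],[0,0,0],100],
  [[0,0,0],[0,0,0],100],
])

```text
t: 4.1
position: [487.6, -271.4, 25.7]
tcp_rot: [1.0, -0.0, 0.001, 0.0]
force: [0.5, 0.8, 0.6]
width: 85.1
grasp_force: 0.0
```

Request:
move_arm([
  [[0,0,0],[0,0,0],20],
  [[0,0,0],[0,0,0],20],
  [[0,0,0],[0,0,0],20],
  [[0,0,0],[0,0,0],20],
  [[0,0,0],[0,0,0],20],
  [[0,0,0],[0,0,0],20],
  [[0,0,0],[0,0,0],20],
  [[0,0,0],[0,0,0],20],
], newtons=100)

```text
t: 4.9
position: [487.1, -271.0, 25.2]
tcp_rot: [1.0, -0.0, 0.0, 0.0]
force: [-1.4, 0.6, 9.0]
width: 30.3
grasp_force: 98.7
```

Request:
move_arm([
  [[0,0,0],[0,0,-2],20],
  [[0,0,0],[0,0,-4],20],
  [[0,0,0],[0,0,-5],20],
  [[0,0,0],[0,0,-5],20],
  [[0,0,0],[0,-3,-1],20],
  [[0,0,0],[0,-4,0],20],
  [[0,0,0],[0,-4,0],20],
  [[0,0,0],[0,-4,0],20],
  [[0,0,0],[0,-4,0],20],
  [[0,0,0],[0,-4,0],20],
])

```text
t: 5.9
position: [486.4, -39.3, 194.5]
tcp_rot: [1.0, -0.0, 0.0, 0.0]
force: [-0.2, 0.2, 0.5]
width: 30.2
grasp_force: 98.8
```

Request:
move_arm([
  [[0,0,0],[0,-4,0],20],
  [[0,0,0],[0,-4,0],20],
  [[0,0,0],[0,-3,0],20],
  [[0,0,0],[0,-2,0],20],
  [[0,0,0],[0,0,0],20],
  [[0,0,0],[0,0,0],20],
  [[0,0,0],[0,0,0],20],
])

```text
t: 6.6
position: [486.8, 87.6, 194.2]
tcp_rot: [1.0, -0.001, -0.0, 0.0]
force: [0.7, 0.1, -0.3]
width: 30.0
grasp_force: 98.8
```

```bash
python3 look.py axle_tip w2.png; python3 look.py cap_center
```

```text
mark 0.89 [564.6  88.7 109.3] (np.float64(312.379025486297), np.float64(105.0756092383157))
6.7 [486.9  87.7 194.3] [ 0.3  0.2 -0.8] 29.745533113498215
mark 0.65 [488.7  87.8 195.1] (np.float64(314.1684204469307), np.float64(272.7101781323343))
cut 0.63 6105 top n 3721 mean [488.6  87.6 208.8] mid [487.   87.7 208.2] ext [32.1 30.1  5.3]
6.85 [486.9  88.4 194.3] [-0.3 -0.6 -0.4] 29.85097516680109
```

View pics/w2.png

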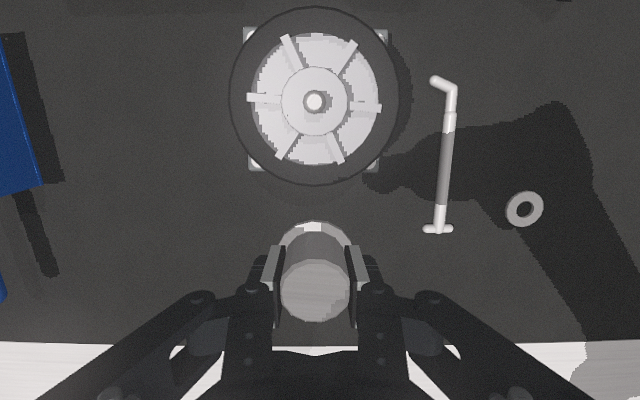

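The axle tip is the bright disc at (315,102) inside the hub ring. The cap sits square in the jaws with its dome top at (315,292). Next I measure both precisely.

```bash
cat > m.py <<'E'
from h import *
np.set_printoptions(precision=1,suppress=True)
c=cams.capture("wrist");g=cv2.cvtColor(c["frame"],cv2.COLOR_RGB2GRAY)
P=cloud(c,np.ones((400,640),bool)); 
s=arm.read_state();p=np.array(s["position"])
A=P[(np.hypot(P[:,0]-565,P[:,1]-90)<12)]
A=A[A[:,2]<130];t=A[A[:,2]>104];print("tip cloud",len(t),t.mean(0),(t.max(0)+t.min(0))/2,t[:,2].max())
r=np.hypot(P[:,0]-565,P[:,1]-90);H=P[(r>12)&(r<22)&(P[:,2]<120)];print("hub z",np.percentile(H[:,2],[5,50,95]))
r1=P[(r>26)&(r<60)&(P[:,2]<120)];print("wheel z max",np.percentile(r1[:,2],[50,99]))
u0,v0=map(int,proj(c,[565,89,112])); 
b=g[v0-12:v0+13,u0-12:u0+13];_,l=cv2.threshold(b,0,255,cv2.THRESH_OTSU)
n,lab,st,ce=cv2.connectedComponentsWithStats(l);i=lab[12,12];print("disc",st[i],ce[i]+[u0-12,v0-12])
uv=ce[i]+[u0-12,v0-12];print("tip at z112",at_z(c,*uv,112),"z114",at_z(c,*uv,114))
C=P[(np.hypot(P[:,0]-p[0],P[:,1]-p[1])<17)&(P[:,2]>p[2]+8)&(P[:,2]<p[2]+22)]
print("captop",len(C),np.median(C,0),(C.max(0)+C.min(0))/2,p)
E
python3 m.py
```

```text
tip cloud 423 [566.9  87.7 110.2] [567.   87.5 109.1] 113.60327775646762
hub z [94.2 95.4 96.6]
wheel z max [85.6 90.3]
disc [  7   2  15  17 198] [315.1 101.6]
tip at z112 [566.9  87.8 112. ] z114 [566.8  87.8 114. ]
captop 4123 [489.5  88.5 209. ] [487.5  88.4 209.3] [486.9  88.6 194.3]
```

Request:
move_arm([
  [[0,0,0],[2,0,0],20],
  [[0,0,0],[2,0.05,0],20],
  [[0,0,0],[2,0,0],20],
  [[0,0,0],[1.97,0,1],20],
  [[0,0,0],[0,0,2],20],
  [[0,0,0],[0,0,2],20],
  [[0,0,0],[0,0,0.4],20],
  [[0,0,0],[0,0,0],20],
  [[0,0,0],[0,0,0],20],
])

```text
t: 7.8
position: [567.1, 88.8, 141.2]
tcp_rot: [1.0, -0.0, 0.001, -0.0]
force: [-0.3, -0.8, -0.5]
width: 30.4
grasp_force: 98.8
```

```bash
python3 - <<'E'
from h import *
np.set_printoptions(precision=2,suppress=True)
for n in("scene","top"):
    c=cams.capture(n);u,v=map(int,proj(c,[566,88,115]));print(n,u,v,proj(c,[566,88,115]))
    if n=="scene": save(c,"s2.png",(u-40,v-40,u+40,v+40),7)
ps=np.array([arm.read_state()["position"] for _ in range(5)]);print(ps,arm.read_state()["force"])
E
```

```text
scene 331 198 (np.float64(331.2291526748136), np.float64(198.60637612356535))
top 283 202 (np.float64(283.92094295204436), np.float64(202.5986147416591))
[[567.26  88.77 141.41]
 [567.26  88.77 141.41]
 [567.26  88.77 141.41]
 [567.26  88.77 141.41]
 [567.26  88.77 141.41]] [0.   0.93 0.09]
```

View pics/s2.png

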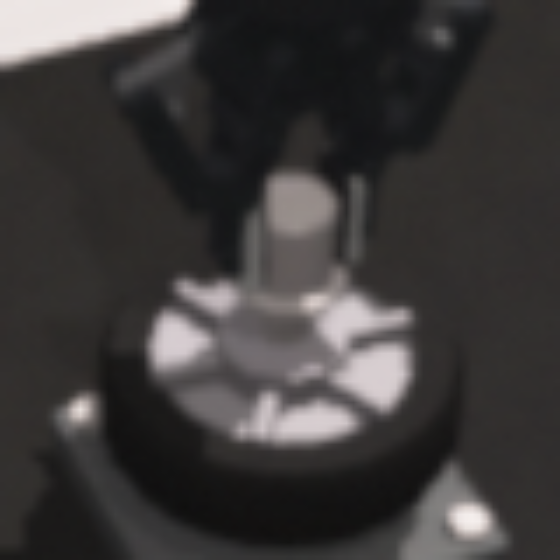

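The cap, with its dome at crop pixel (300,205), hangs centred above the hub at (280,340). I lower it gently, watching the force.

Request:
move_arm([
  [[0,0,0],[-0.05,0.06,0],20],
  [[0,0,0],[0,0,0.2],20],
  [[0,0,0],[0,0,0.2],20],
  [[0,0,0],[0,0,0.2],20],
  [[0,0,0],[0,0,0.2],20],
  [[0,0,0],[0,0,0],20],
])

```text
t: 8.5
position: [565.7, 88.1, 131.8]
tcp_rot: [1.0, -0.0, -0.0, 0.0]
force: [0.4, -0.0, -0.6]
width: 29.8
grasp_force: 98.8
```

Request:
move_arm([
  [[0,0,0],[0,0,0.1],20],
  [[0,0,0],[0,0,0.1],20],
  [[0,0,0],[0,0,0],20],
])

```text
t: 8.8
position: [566.1, 88.1, 130.2]
tcp_rot: [1.0, -0.0, 0.0, -0.0]
force: [-0.4, 0.1, -0.8]
width: 29.9
grasp_force: 98.8
```

Request:
move_arm([
  [[0,0,0],[0,0,0.1],20],
  [[0,0,0],[0,0,0],20],
])

```text
t: 9.0
position: [566.3, 88.1, 129.4]
tcp_rot: [1.0, -0.0, 0.0, -0.0]
force: [0.9, 0.3, 0.6]
width: 29.7
grasp_force: 98.8
```

Request:
move_arm([
  [[0,0,0],[0,0,0.1],20],
  [[0,0,0],[0,0,0],20],
])

```text
t: 9.2
position: [566.6, 88.0, 128.5]
tcp_rot: [1.0, -0.0, 0.001, -0.0]
force: [0.9, 0.0, 1.5]
width: 29.9
grasp_force: 98.9
```

Request:
move_arm([
  [[0,0,0],[0,0,0.1],20],
  [[0,0,0],[0,0,0],20],
  [[0,0,0],[0,0,0],20],
])

```text
t: 9.5
position: [566.7, 87.9, 127.9]
tcp_rot: [1.0, -0.0, 0.001, 0.0]
force: [1.2, -1.5, 4.5]
width: 30.2
grasp_force: 99.5
```

Request:
move_arm([
  [[0,0,0],[0,0,0.1],20],
  [[0,0,0],[0,0,0],20],
  [[0,0,0],[0,0,0],20],
])

```text
t: 9.8
position: [566.9, 87.9, 127.5]
tcp_rot: [1.0, -0.0, 0.001, 0.0]
force: [-0.8, -1.2, 10.3]
width: 29.8
grasp_force: 100.3
```

Request:
move_arm([
  [[0,0,0],[0,0,0.1],20],
  [[0,0,0],[0,0,0],20],
  [[0,0,0],[0,0,0],20],
])

```text
t: 10.1
position: [567.0, 88.0, 127.1]
tcp_rot: [1.0, -0.0, 0.001, 0.0]
force: [-2.7, -1.7, 15.5]
width: 30.1
grasp_force: 100.9
```

Request:
move_arm([
  [[0,0,0],[0,0,0.1],20],
  [[0,0,0],[0,0,0],20],
  [[0,0,0],[0,0,0],20],
])

```text
t: 10.4
position: [567.1, 88.1, 125.2]
tcp_rot: [1.0, -0.0, 0.001, -0.0]
force: [2.4, -1.1, 7.0]
width: 30.0
grasp_force: 99.5
```

Request:
move_arm([
  [[0,0,0],[0,0,0.1],20],
  [[0,0,0],[0,0,0],20],
  [[0,0,0],[0,0,0],20],
])

```text
t: 10.7
position: [567.0, 88.1, 124.3]
tcp_rot: [1.0, -0.0, 0.001, -0.0]
force: [0.1, -1.4, 8.2]
width: 29.9
grasp_force: 99.7
```

```bash
python3 m.py | grep captop
```

```text
m.py:7: RuntimeWarning: Mean of empty slice.
  A=A[A[:,2]<130];t=A[A[:,2]>104];print("tip cloud",len(t),t.mean(0),(t.max(0)+t.min(0))/2,t[:,2].max())
  ret = um.true_divide(
Traceback (most recent call last):
  File "m.py", line 7, in <module>
    A=A[A[:,2]<130];t=A[A[:,2]>104];print("tip cloud",len(t),t.mean(0),(t.max(0)+t.min(0))/2,t[:,2].max())
                                                                        ~~~~~^^^
ValueError: zero-size array to reduction operation maximum which has no identity
```

Request:
move_arm([
  [[0,0,0],[0,0,0.1],20],
  [[0,0,0],[0,0,0],20],
  [[0,0,0],[0,0,0],20],
])

```text
t: 11.05
position: [567.0, 88.1, 123.3]
tcp_rot: [1.0, -0.0, 0.001, -0.0]
force: [1.1, -1.4, 8.3]
width: 29.9
grasp_force: 99.8
```

Request:
move_arm([
  [[0,0,0],[0,0,0.1],20],
  [[0,0,0],[0,0,0],20],
  [[0,0,0],[0,0,0],20],
])

```text
t: 11.35
position: [567.0, 88.0, 122.3]
tcp_rot: [1.0, -0.0, 0.001, -0.0]
force: [0.1, -0.2, 9.2]
width: 29.9
grasp_force: 99.8
```

Request:
move_arm([
  [[0,0,0],[0,0,0.1],20],
  [[0,0,0],[0,0,0],20],
  [[0,0,0],[0,0,0],20],
])

```text
t: 11.65
position: [566.9, 88.0, 121.3]
tcp_rot: [1.0, -0.0, 0.001, -0.0]
force: [0.6, -0.8, 8.7]
width: 30.0
grasp_force: 99.8
```

Request:
move_arm([
  [[0,0,0],[0,0,0.1],20],
  [[0,0,0],[0,0,0],20],
  [[0,0,0],[0,0,0],20],
])

```text
t: 11.95
position: [567.0, 88.1, 120.3]
tcp_rot: [1.0, -0.0, 0.001, -0.0]
force: [-0.0, -0.5, 8.2]
width: 30.0
grasp_force: 99.8
```

Request:
move_arm([
  [[0,0,0],[0,0,0.1],20],
  [[0,0,0],[0,0,0],20],
  [[0,0,0],[0,0,0],20],
])

```text
t: 12.25
position: [567.0, 88.1, 119.3]
tcp_rot: [1.0, -0.0, 0.001, -0.0]
force: [-0.6, -0.7, 9.5]
width: 30.1
grasp_force: 99.8
```

Request:
move_arm([
  [[0,0,0],[0,0,0.1],20],
  [[0,0,0],[0,0,0],20],
  [[0,0,0],[0,0,0],20],
])

```text
t: 12.55
position: [567.0, 88.1, 118.3]
tcp_rot: [1.0, -0.0, 0.001, -0.0]
force: [-0.0, -2.3, 9.8]
width: 29.6
grasp_force: 99.8
```

Request:
move_arm([
  [[0,0,0],[0,0,0.1],20],
  [[0,0,0],[0,0,0],20],
  [[0,0,0],[0,0,0],20],
])

```text
t: 12.85
position: [567.0, 88.1, 117.3]
tcp_rot: [1.0, -0.0, 0.001, -0.0]
force: [-0.5, -0.9, 9.6]
width: 29.8
grasp_force: 99.8
```

Request:
move_arm([
  [[0,0,0],[0,0,0.1],20],
  [[0,0,0],[0,0,0],20],
  [[0,0,0],[0,0,0],20],
])

```text
t: 13.15
position: [567.0, 88.1, 116.4]
tcp_rot: [1.0, -0.0, 0.001, -0.0]
force: [-0.7, -1.5, 10.6]
width: 30.0
grasp_force: 100.1
```

Request:
move_arm([
  [[0,0,0],[0,0,0.06],20],
  [[0,0,0],[0,0,0],20],
  [[0,0,0],[0,0,0],20],
])

```text
t: 13.45
position: [567.1, 88.0, 116.1]
tcp_rot: [1.0, -0.0, 0.001, -0.0]
force: [-2.0, -0.9, 11.8]
width: 30.2
grasp_force: 100.3
```

Request:
move_arm([
  [[0,0,0],[0,0,0.06],20],
  [[0,0,0],[0,0,0],20],
  [[0,0,0],[0,0,0],20],
])

```text
t: 13.75
position: [567.0, 88.1, 115.7]
tcp_rot: [1.0, -0.0, 0.001, -0.0]
force: [-2.2, -2.8, 14.5]
width: 30.0
grasp_force: 100.5
```

Request:
move_arm([
  [[0,0,0],[0,0,0.06],20],
  [[0,0,0],[0,0,0],20],
  [[0,0,0],[0,0,0],20],
])

```text
t: 14.05
position: [567.1, 88.1, 115.3]
tcp_rot: [1.0, -0.0, 0.001, -0.0]
force: [-2.4, -1.0, 16.0]
width: 29.8
grasp_force: 100.6
```

Request:
move_arm([
  [[0,0,0],[0,0,0.06],20],
  [[0,0,0],[0,0,0],20],
  [[0,0,0],[0,0,0],20],
])

```text
t: 14.35
position: [567.0, 88.1, 114.8]
tcp_rot: [1.0, -0.0, 0.001, 0.0]
force: [-2.5, -1.9, 17.0]
width: 29.7
grasp_force: 100.8
```

Request:
move_arm([
  [[0,0,0],[0,0,-0.1],20],
  [[0,0,0],[0,0,0],20],
  [[0,0,0],[0,0,0],20],
])

```text
t: 14.65
position: [567.0, 88.1, 114.9]
tcp_rot: [1.0, -0.0, 0.001, -0.0]
force: [0.4, -0.5, 10.0]
width: 30.1
grasp_force: 99.7
```

Request:
move_arm([
  [[0,0,0],[0,0,-0.03],30],
  [[0,0,0],[0,0,0],60],
  [[0,0,0],[0,0,0],100],
  [[0,0,0],[0,0,0],100],
  [[0,0,0],[0,0,0],100],
  [[0,0,0],[0,0,0],100],
  [[0,0,0],[0,0,0],100],
  [[0,0,0],[0,0,0],100],
])

```text
t: 15.45
position: [566.0, 88.1, 114.1]
tcp_rot: [1.0, -0.0, -0.0, 0.0]
force: [0.9, -0.7, -0.4]
width: 85.5
grasp_force: 0.0
```

Request:
move_arm([
  [[0,0,0],[0,0,-1],100],
  [[0,0,0],[0,0,-3],100],
  [[0,0,0],[0,0,-4],100],
  [[0,0,0],[-4,0,0],100],
  [[0,0,0],[-4,0,0],100],
  [[0,0,0],[0,0,0],100],
  [[0,0,0],[0,0,0],100],
])

```text
t: 16.15
position: [486.0, 88.1, 195.1]
tcp_rot: [1.0, -0.0, 0.001, 0.0]
force: [0.7, -0.1, 0.8]
width: 85.5
grasp_force: 0.0
```

```bash
python3 look.py cap_center w3.png; python3 - <<'E'
from h import *
c=cams.capture("wrist");P=cloud(c,np.ones((400,640),bool))
r=np.hypot(P[:,0]-567,P[:,1]-88)
for a,b in((0,12),(17.5,20.5),(22,23.5),(35,45)):
    q=P[(r>a)&(r<b)&(P[:,2]<140)];print(a,b,len(q),np.percentile(q[:,2],[10,50,90]))
E
```

```text
mark 0.86 [566.9  89.  113.6] (np.float64(313.0262895284892), np.float64(100.25793223295514))
cut 0.77 2781 top n 2204 mean [567.3  87.9 130.1] mid [567.3  87.8 129.7] ext [30.8 31.5  5.3]
16.3 [487.4  88.2 194.7] [ 0.   0.  -0.2] 85.35183782435053
0 12 1301 [129.3729237  130.22564768 131.07311588]
17.5 20.5 573 [97.27411743 98.10352835 99.03123764]
22 23.5 411 [93.07431973 93.91374216 94.78427702]
35 45 4560 [78.36891527 79.36154695 87.96774456]
```

View pics/w3.png

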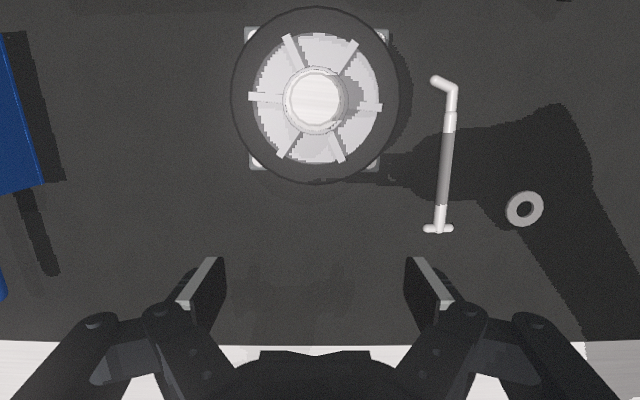

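The cap sits centred at (315,98), flange tight on the hub (4 mm above it). The hub is 1.5 mm lower than before, and the gripper is clear.

```bash
python3 -c "
from bench import arm
print(arm.close_job())"
```

```text
the job is handed in; nothing more can be done
None
```

The axle cap is pressed square against the hub and holds the wheel down about 1.5 mm by camera depth (1.6–1.7 mm by force and travel); the gripper let go and backed clear, and the job is handed in (verdict not shown).

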